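Open the bayonet cap of a battery box

ROBOT

A 7-joint arm with a two-finger parallel gripper is mounted at the origin on a cart in front of the work surface, level with it; the furniture and walls round the work are solid. World frame = base frame: x ahead of the robot, y to its left, z up, the work surface at z = 0. Lengths are in m, angles in rad, forces in N, time in s.
With the tool pointing down it reaches from about 0.425 to 0.875 m from the base axis. Payload 4.7 kg.
Tool frame: the origin (TCP) lies midway between the tips of the shut fingers; the grasp point (between the pads) lies 19 mm behind it; x points along the fingers, z is the direction in which the jaws open and shut, and the axes are right-handed (so a half turn about x gives the same grasp; the last joint's range is limited). The gripper opens to 87 mm and grips with 3 to 60 N. Pads are 19 mm wide; open, the fingers measure 117 mm over their backs; the gripper's body (75 mm by 190 mm) begins 51 mm behind the grasp point.
Start: joints at [1.207, 0.321, -0.07, 1.45, 0.023, 1.371, -0.057], TCP at [0.24, -0.604, 0.223] pointing down, gripper open.
Joint ranges: [-2.86, 2.86], [-0.3, 2.09], [-1.38, 1.24], [0.06, 2.45], [-1.56, 4.7], [0.09, 2.05], [-2.69, 2.69]. Speed limits (rad/s): [2.57, 2.57, 3.14, 3.14, 3.14, 3.14, 3.14].

INTERFACE

Orientations are given as a rotation vector (axis times angle).
In Python, from bench import ctrl, vision, close_job gives the robot as it stands. The module is installed in compiled form; this text tells all that it offers.
- The arm moves only by the tool servo_tool, never from a script. Its argument "commands" is a list that holds one entry, the list of rows, each a list of 7 numbers: the turn, a rotation vector about the tool's x, y, z in degrees, then the shift along the tool's x, y, z in mm, then the finger opening in mm, from 0 to 87. In form: [[[wx, wy, wz, x, y, z, grip], ...]]. A call has 1 to 5 rows; each row is the pose to reach, as a shift and turn from the pose commanded when the call began, along the tool's axes at that moment; what a row does not reach only later rows make up. A row lasts 1/8 s, in which the tool goes at most 62.5 mm and 10.7 degrees, less where a joint would pass 70% of its speed; a pose out of reach is approached as far as the arm can. A call with a gripper value outside its range is refused whole. The fingers move at their own pace and stop on an object; "newtons" is the grip in N (left out, the last holds). Time passes only in rows, so rows that repeat a pose let the fingers close. It gives the time, the measured TCP pose, the force and the opening at its end, in the units of the state.
- ctrl.get_state(): the state, without advancing time (a new reading comes with each control period).
- vision.get_image(name): name is "scene" or "top"; returns the picture (420x560x3 uint8, red, green, blue); there is no depth.
- vision.camera_info(name): a dict with "fov_y" (degrees; the focal length in pixels is half the picture's height over the tangent of half this angle, whatever the lens; pixels are square), "cx", "cy" (the principal point, pixels), "pose" (4x4, takes a point from camera to world coordinates). Camera axes: x right, y down, z forward; pixel columns grow to the right and rows downward; lengths in m; the calibration is good to about 2 mm. A picture is of the moment at which its call begins. camera_info takes no time and is no camera call.
- close_job(): hands the job in, once; it reports no verdict.
The state is a dict: "time": time; "joint_positions": joint angles; "qd": joint speeds; "joint_torque": joint torques, N m; "position": TCP position; "tool_rot": TCP orientation; "ft_force": force on the tool from outside, world axes, zero at the start; "torque": the same for the moment, N m; "grip_width": opening from 0.0 (shut) to 1.0 (fully open).
Only numpy, scipy, OpenCV 4.12 (cv2) and the standard library are available. Lean on these libraries where they do the work, as an engineer would, in place of code of your own. Each camera call takes 0.05 s, during which the arm holds its last target. There are 200 camera calls.

TASK

Open the battery box of the bench light: push its sprung blue cap straight down until you feel it land, keep it down while you turn it anticlockwise from the red mark to the green mark, then lift it off and set it gently, upright, in the wooden tray. Feel your way and do not force the cap - do not turn it before it is pushed clear of its catch, nor ram it against its stops - and leave the spare cell, the thread reel and the small wooden weight where they stand.

Things in the scene. Friction and masses are not known exactly. Their poses are not given: they have to be found in the camera images.
- cap: Loose blue cap, 56.5 mm high, 60 to 130 g, locked in the box's socket at the start, its origin then 79.5 mm above the box's. Origin: centre of its flat underside, z up. From below: plug, 40 mm diameter, 26.5 mm high; ribbed disc, 63 mm diameter, 26.5 to 34.5 mm; on it an upright grip bar, 46 mm along the cap's x, 12 mm along y, 34.5 to 56.5 mm.
- cap_pointer (a point): End of the white line on top of the cap's bar, at cap x = 22, y = 0, z = 56.5 mm; the line points to the cap's +x. Pinch the bar across its 12 mm width from above; fingertips may press on the disc on both sides of it.
- cap_pin (a point): Tip of one of three 5 x 5 mm steel pins at the foot of the plug, at 0 (this one), 120 and 240 degrees from the cap's x, 0 to 5 mm above the cap's origin, reaching 27.5 mm from its axis. Locked, they sit in upward notches of the socket, with about 5 degrees of play each way and 3 mm sideways.
- battery_box: Grey battery box, fixed to the table, 112 x 112 x 62 mm, origin at the centre of its underside, z up; the socket stands on its top round the z axis. More than 35 N between cap and box (from pushing, turning against the catch or the end stop, or sideways) counts as forcing the cap.
- socket_rim (a point): Centre of the aluminium socket's rim, 69 mm diameter, 90 mm above the box's origin; the locked cap's disc is 16 mm above it. Inside, the pins pass the catch and 1.5 mm lower land hard on a floor. How deep that lies is hidden and differs each time: landing is 6 to 14 mm below the locked height. The spring gives 6 to 7 N locked, 9 to 14 N landed; a push that rises steeply to 16 to 22 N has landed.
- mark_red (a point): Red dot on the box's top, along the box's +x from the socket's axis: the cap's pointer is here when locked.
- mark_green (a point): Green dot on the box's top, 65 degrees anticlockwise (seen from above) from the red one. With the cap kept on the floor and its pointer here (59 to 71 degrees; hard stop at about 72) the pins are under open slots and the cap lifts straight off; it is out when its origin is 90 mm above the box's.
- cell (a joint): Copper-coloured round cell under the cap, standing on a spring in the box: metres it is pushed down. 0 = fully risen (cap off), about 0.003 with the cap locked, 0.009 to 0.017 (hidden, see socket_rim) with the cap landed.
- tray: Light wooden tray fixed to the table, 130 x 110 mm (x, y), 20 mm high, walls and floor 8 mm. Origin: centre of its underside. The cap is to stand upright on its plug on the tray's floor.
- tray_in (a point): Centre of the tray's inner floor, 8 mm above the table.
- spare_cell: Loose spare cell standing upright, copper-coloured, 33 mm diameter, 61 mm high; origin at the centre of its underside. To be left alone.
- reel_red: Loose wooden reel of red thread, 35 mm diameter, 44 mm high; to be left alone.
- weight_block_small: Loose small wooden weight with a knob, 50 x 50 x 42 mm; to be left alone.

How it is judged:
On the way, in this order (a step that is already met when the one before it is completed fails the run):
1. the cap is pushed down at least 4 mm, its pointer still at the red mark (value of joint cell above 0.007 m and y of cap_pointer in the frame of battery_box below 0.006 m), for 0.1 s.
2. the cap is turned anticlockwise to the green mark (at least 57 degrees) while still in the socket (y of cap_pointer in the frame of battery_box above 0.0175 m and z of cap in the frame of battery_box below 0.0845 m and horizontal distance between cap and battery_box below 0.005 m), for 0.05 s.
3. the cap is lifted out of the socket (z of cap in the frame of battery_box above 0.096 m), for 0.1 s.
At the end, for the whole second after the job is handed in: The cap stands upright (within 0.08 rad) and at rest on the floor of the tray (its underside within 3 mm of the floor, its centre within 45 mm of the tray's centre along x and 35 mm along y), and the cell has risen (less than 1 mm down) (x of cap in the frame of tray_in between -0.045 and 0.045 m and y of cap in the frame of tray_in between -0.035 and 0.035 m and z of cap in the frame of tray_in below 0.003 m and angle between cap's own z axis and vertical below 0.08 rad and linear speed of cap below 0.02 m/s and value of joint cell below 0.001 m); the robot touches nothing.
It fails at once if the cap is forced: more than 35 N between cap and battery box (contact force between cap and battery_box above 35 N).
It fails at once if the cap is dropped or thrown: faster than 0.45 m/s while no finger touches it (contact force between the fingers and cap below 0.01 N and linear speed of cap above 0.45 m/s).
It fails at once if the spare cell, the thread reel or the small weight is moved by more than 15 mm (distance of any of spare_cell, reel_red, weight_block_small from where it was at the start of the episode above 0.015 m).
It also fails if it takes over 69 s, if anything falls off the work surface, if the arm or the gripper's body presses on something with over 40 N, if the wrist force passes 120 N, or if a joint passes its speed limit or range.

## Working session

There is one attempt and no reset: what is moved stays moved. The work goes in short steps, Python scripts to look and compute and a tool call to move; the robot and the scene stay as the last step left them, time stands still between calls to the robot, and variables do not carry over. Pictures are saved under pics/ and viewed, about 8 in all and at most 12, crops included, and the job is handed in when it is done.

Besides the shell and the picture viewer there is one more tool, called as a command line: name --argument value ..., lists and objects as JSON in quotes. servo_tool: Moves the arm, as the interface text tells. Its arguments: {"type":"object","properties":{"commands":{"type":"array"},"newtons":{"type":"number"}},"required":["commands"]}

```bash
mkdir -p pics; python3 - <<'E'
from bench import ctrl, vision
import cv2, numpy as np
s=ctrl.get_state(); print({k:np.round(v,4) for k,v in s.items()})
for n in("scene","top"):
    c=vision.camera_info(n); print(n,c["fov_y"],c["cx"],c["cy"],np.round(c["pose"],4).tolist())
    im=vision.get_image(n); cv2.imwrite(f"pics/{n}0.png",im[:,:,::-1])
E
```

```text
{'time': np.float64(0.0), 'joint_positions': array([ 1.2071,  0.3218, -0.0701,  1.4517,  0.0226,  1.3708, -0.0569]), 'qd': array([-0.0002,  0.0005, -0.0026, -0.0017, -0.0003, -0.0022, -0.0015]), 'joint_torque': array([-6.00000e-04, -4.91283e+01, -4.04200e-01, -3.12523e+01,
       -6.37000e-02,  4.37000e-02,  2.00000e-04]), 'position': array([ 0.2395, -0.6037,  0.2215]), 'tool_rot': array([ 0.9276,  1.3663, -0.926 ]), 'ft_force': array([0.3483, 0.0247, 0.2881]), 'torque': array([ 0.0056,  0.0268, -0.0191]), 'grip_width': np.float64(0.9987)}
scene 57.04116755848319 279.66029187870294 205.16900295304356 [[-0.6149, -0.3567, 0.7033, -0.3205], [-0.7882, 0.3067, -0.5336, 0.6812], [-0.0254, -0.8824, -0.4697, 0.6949], [0.0, 0.0, 0.0, 1.0]]
top 51.75259447381714 277.7394919189466 212.8954833242135 [[0.01, -0.9878, 0.1554, 0.3349], [-0.9999, -0.0082, 0.0126, -0.0161], [-0.0112, -0.1555, -0.9878, 1.5413], [0.0, 0.0, 0.0, 1.0]]
```

View pics/top0.png

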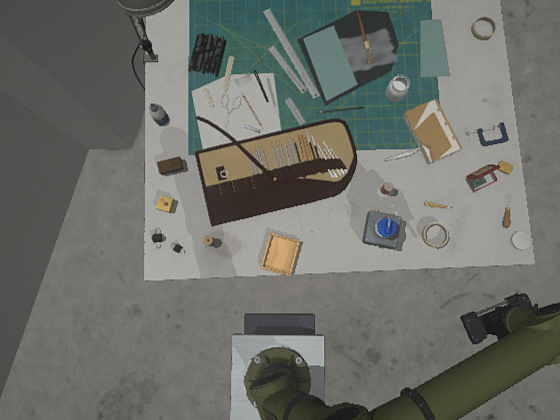

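View pics/scene0.png

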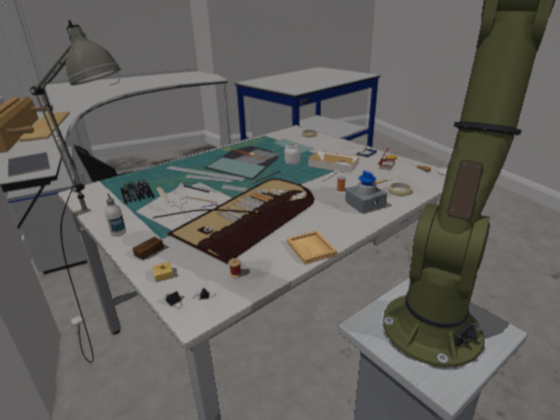

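The top view shows the box with the blue cap at about (385,230), the tray at (281,254), the spare cell at (388,188), the reel at (210,241) and the small weight at (165,203). In the scene view the box is at (367,195) and the tray at (311,247).

```bash
cat > h.py <<'E'
import numpy as np, cv2
from bench import ctrl, vision
def ray(n,u,v):
    c=vision.camera_info(n); P=np.array(c["pose"]); f=210/np.tan(np.radians(c["fov_y"]/2))
    d=P[:3,:3]@np.array([(u-c["cx"])/f,(v-c["cy"])/f,1]); return P[:3,3],d/np.linalg.norm(d)
def onz(n,u,v,z):
    o,d=ray(n,u,v); return o+d*(z-o[2])/d[2]
def tri(a,b):
    (o1,d1),(o2,d2)=a,b
    t=np.linalg.lstsq(np.c_[d1,-d2],o2-o1,rcond=None)[0]; p,q=o1+t[0]*d1,o2+t[1]*d2
    return (p+q)/2,np.linalg.norm(p-q)
def avg(n,k=4): return np.mean([vision.get_image(n).astype(float) for _ in range(k)],0).astype(np.uint8)
def blob(im,lo,hi,roi):
    x0,y0,x1,y1=roi; hsv=cv2.cvtColor(im[y0:y1,x0:x1],cv2.COLOR_RGB2HSV)
    m=cv2.inRange(hsv,lo,hi); k,l,st,ce=cv2.connectedComponentsWithStats(m)
    return [(ce[i]+[x0,y0],st[i]) for i in np.argsort(-st[1:,4])[:3]+1] if k>1 else []
E
python3 - <<'E'
from h import *
ims={}
for n in("top","scene"):
    ims[n]=avg(n,2); cv2.imwrite(f"pics/{n}1.png",ims[n][:,:,::-1])
R={"top":(350,170,420,260),"scene":(325,160,405,220)}
for n,r in R.items():
    for name,lo,hi in(("blue",(105,120,40),(130,255,255)),("red",(0,150,90),(8,255,255)),("green",(40,100,60),(85,255,255))):
        print(n,name,[(c.round(2).tolist(),s.tolist()) for c,s in blob(ims[n],lo,hi,r)])
tr={"top":(250,220,315,285),"scene":(280,225,345,270)}
for n,r in tr.items():
    for c,s in blob(ims[n],(8,70,90),(25,255,255),r)[:1]: print(n,"tray",c,s,onz(n,*c,.01))
a=cv2.resize(ims["top"][180:260,345:425],(400,400),interpolation=cv2.INTER_CUBIC)
b=cv2.resize(ims["scene"][155:225,325:405],None,fx=5,fy=5,interpolation=cv2.INTER_CUBIC)
b=cv2.copyMakeBorder(b,0,50,0,0,cv2.BORDER_CONSTANT)
cv2.imwrite("pics/c1.png",np.hstack([a,b])[:,:,::-1])
E
```

```text
top blue [([385.99, 227.0], [27, 48, 19, 19, 246])]
top red [([385.0, 216.0], [35, 46, 1, 1, 1])]
top green [([373.0, 221.0], [23, 51, 1, 1, 1])]
scene blue [([366.91, 178.03], [34, 11, 17, 14, 158])]
scene red []
scene green []
top tray [280.04604692 253.8931364 ] [  11   13   39   43 1151] [ 0.42951385 -0.00614319  0.01      ]
scene tray [311.28015564 246.82490272] [   7    6   50   33 1028] [ 0.42196752 -0.00140502  0.01      ]
```

View pics/c1.png

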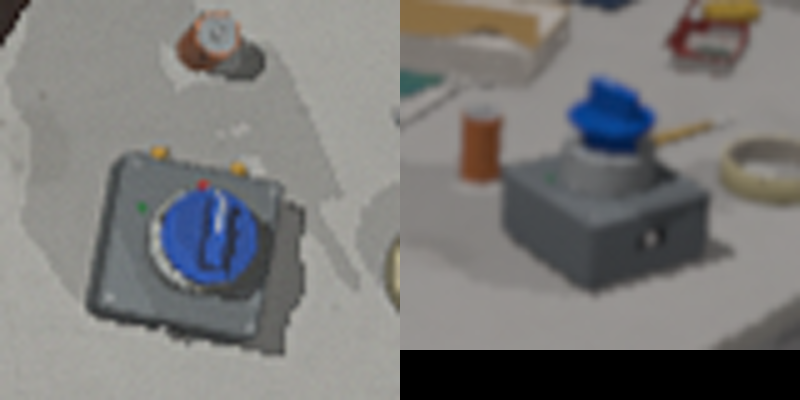

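The crop shows the cap's disc at top-camera pixel ~(386,227). The red dot is at ~(385.6,217) and the green dot at ~(373.2,221.4). The bar and its white line point from the axis toward red. The spare cell stands ~(388,187), beyond the box on the red side.

```bash
python3 - <<'E'
from h import *
T=cv2.imread("pics/top1.png")[:,:,::-1].copy(); S=cv2.imread("pics/scene1.png")[:,:,::-1].copy()
def wc(im,roi,w):
    x0,y0,x1,y1=roi; p=w(im[y0:y1,x0:x1].astype(float)).clip(0); yy,xx=np.mgrid[y0:y1,x0:x1]
    return np.array([(p*xx).sum(),(p*yy).sum()])/p.sum()
red=wc(T,(382,213,389,218),lambda a:a[...,0]-np.maximum(a[...,1],a[...,2])-25)
grn=wc(T,(370,218,377,225),lambda a:a[...,1]-np.maximum(a[...,0],a[...,2])-12)
R=onz("top",*red,.062)[:2];G=onz("top",*grn,.062)[:2]
# disc silhouette: hull of blue (disc z .106-.114)
hsv=cv2.cvtColor(T,cv2.COLOR_RGB2HSV); m=cv2.inRange(hsv,(100,90,40),(130,255,255)); m[:210]=0;m[250:]=0;m[:,:370]=0;m[:,405:]=0
c=max(cv2.findContours(m,cv2.RETR_EXTERNAL,cv2.CHAIN_APPROX_NONE)[0],key=cv2.contourArea)
e=cv2.fitEllipse(cv2.convexHull(c)); print("ell",e); C=onz("top",*e[0],.114)[:2]; print("cap axis top",C)
# from chord: solve centre from equal radii & 65deg
d=G-R; L=np.linalg.norm(d); r=L/2/np.sin(np.radians(32.5)); mid=(R+G)/2
nrm=np.array([-d[1],d[0]])/L; C2=mid+nrm*r*np.cos(np.radians(32.5))
print("red",red,R,"grn",grn,G,"r",r,"C2",C2)
for q in(C,C2): print("yaw red",np.degrees(np.arctan2(*(R-q)[::-1])),"grn-65",np.degrees(np.arctan2(*(G-q)[::-1]))-65,np.linalg.norm(R-q),np.linalg.norm(G-q))
# white line / bar
x0,y0,x1,y1=378,214,396,238; a=T[y0:y1,x0:x1].astype(int); w=(a.min(2)>150)
ys,xs=np.nonzero(w); P=np.array([onz("top",x+x0,y+y0,.136)[:2] for x,y in zip(xs,ys)]); print("white",list(zip(xs+x0,ys+y0)),P.round(4).tolist())
# scene: blue silhouette centre
hs=cv2.cvtColor(S,cv2.COLOR_RGB2HSV); m=cv2.inRange(hs,(100,90,40),(130,255,255)); m[:165]=0;m[195:]=0;m[:,:350]=0;m[:,385:]=0
x,y,w,h=cv2.boundingRect(m); print("scene blue box",x,y,w,h, "axis est", tri(ray("top",*e[0]),ray("scene",x+(w-1)/2,y+h*.55)))
# spare cell & tray outline
for n,im,roi in(("top",T,(255,225,310,285)),("scene",S,(280,225,345,270))):
    x0,y0,x1,y1=roi; m=cv2.inRange(cv2.cvtColor(im[y0:y1,x0:x1],cv2.COLOR_RGB2HSV),(8,60,80),(25,255,255))
    c=max(cv2.findContours(m,cv2.RETR_EXTERNAL,cv2.CHAIN_APPROX_NONE)[0],key=cv2.contourArea)
    b=cv2.boxPoints(cv2.minAreaRect(c)) if n=="top" else cv2.approxPolyDP(c,4,True)[:,0]
    Q=np.array([onz(n,u+x0,v+y0,.02)[:2] for u,v in b]); print(n,"tray",Q.round(3).tolist(),Q.mean(0),np.linalg.norm(np.diff(Q,axis=0),axis=1))
print("spare top",onz("top",388.5,186.5,.061))
E
```

```text
ell ((386.5551452636719, 226.7631072998047), (18.693405151367188, 19.399824142456055), 112.1993179321289)
cap axis top [ 0.51599085 -0.35869255]
red [385.19565217 216.29710145] [ 0.55887714 -0.3675541 ] grn [372.92957746 221.02816901] [ 0.5420637  -0.32500083] r 0.042578184289472895 C2 [ 0.51707279 -0.35947337]
yaw red -11.674668746894602 grn-65 -12.735039951589755 0.04379224791190295 0.04260194207533892
yaw red -10.940274752226097 grn-65 -10.94027475222613 0.042578184289472916 0.042578184289472916
white [(np.int64(395), np.int64(214)), (np.int64(388), np.int64(224)), (np.int64(388), np.int64(225)), (np.int64(378), np.int64(233)), (np.int64(378), np.int64(234)), (np.int64(380), np.int64(235)), (np.int64(381), np.int64(236))] [[0.5556, -0.3822], [0.5223, -0.3584], [0.519, -0.3583], [0.4925, -0.3251], [0.4892, -0.325], [0.486, -0.3314], [0.4828, -0.3345]]
scene blue box 359 171 17 15 axis est (array([ 0.51741382, -0.36164657,  0.10203656]), np.float64(0.0002508298767423257))
top tray [[0.379, 0.064], [0.506, 0.031], [0.477, -0.076], [0.352, -0.042]] [ 0.42853946 -0.00578922] [0.13057431 0.11103187 0.13008726]
scene tray [[0.35, -0.037], [0.467, -0.068], [0.494, 0.038], [0.363, 0.08], [0.332, -0.019]] [ 0.40130068 -0.00103931] [0.12092168 0.10877203 0.1371233  0.10366791]
spare top [ 0.66414417 -0.38226453  0.061     ]
```

```bash
cat >> h.py <<'E'
from scipy.spatial.transform import Rotation as Ro
def plan(pos,yaw=None):
    """tool shift (mm) and turn (deg) to world TCP pos with tool z at world yaw (deg), tool down"""
    s=ctrl.get_state(); R=Ro.from_rotvec(s["tool_rot"]); M=R.as_matrix()
    y0=np.degrees(np.arctan2(M[1,2],M[0,2]))
    print("t",s["time"],"pos",s["position"].round(4),"tool x",M[:,0].round(4),"z",M[:,2].round(4),"zyaw",y0.round(2),"F",s["ft_force"].round(2),"T",s["torque"].round(2),"w",s["grip_width"].round(4),"j",s["joint_positions"].round(2))
    print("shift mm",(M.T@(np.array(pos)-s["position"])*1000).round(1))
    if yaw is not None:
        z=np.array([np.cos(np.radians(yaw)),np.sin(np.radians(yaw)),0]); x=np.array([0,0,-1.])
        print("turn deg",np.degrees((R.inv()*Ro.from_matrix(np.c_[x,np.cross(z,x),z])).as_rotvec()).round(2))
E
python3 -c "
from h import *
for y in(78.5,-101.5): plan((.5165,-.359,.2),y)"
```

```text
Traceback (most recent call last):
  File "h.py", line 22, in plan
    print("t",s["time"],"pos",s["position"].round(4),"tool x",M[:,0].round(4),"z",M[:,2].round(4),"zyaw",y0.round(2),"F",s["ft_force"].round(2),"T",s["torque"].round(2),"w",s["grip_width"].round(4),"j",s["joint_positions"].round(2))
                                                                                                                                                                             ^^^^^^^^^^^^^^^^^^^^^
AttributeError: 'float' object has no attribute 'round'
```

```bash
sed -i 's/s\["grip_width"\].round(4)/round(float(s["grip_width"]),4)/' h.py
python3 -c "
from h import *
for y in(78.5,-101.5): plan((.5165,-.359,.2),y)"
```

```text
t 0.3 pos [ 0.2397 -0.604   0.2222] tool x [-3.e-04  5.e-04 -1.e+00] z [ 3.689e-01 -9.295e-01 -6.000e-04] zyaw -68.36 F [-0.7  -0.51 -0.24] T [-0.06 -0.03 -0.03] w 0.9958 j [ 1.21  0.32 -0.07  1.45  0.02  1.37 -0.06]
shift mm [  22.2  347.7 -125.6]
turn deg [-1.4686e+02 -2.0000e-02 -4.0000e-02]
t 0.3 pos [ 0.2397 -0.604   0.2222] tool x [-3.e-04  5.e-04 -1.e+00] z [ 3.689e-01 -9.295e-01 -6.000e-04] zyaw -68.36 F [-0.7  -0.51 -0.24] T [-0.06 -0.03 -0.03] w 0.9958 j [ 1.21  0.32 -0.07  1.45  0.02  1.37 -0.06]
shift mm [  22.2  347.7 -125.6]
turn deg [ 3.314e+01 -3.000e-02  1.000e-02]
```

servo_tool --commands '[[[5,0,0,0,50,-18,50],[10,0,0,0,100,-36,50],[15,0,0,0,150,-54,50],[20,0,0,0,200,-72,50],[25,0,0,0,250,-90,50]]]' --newtons 30

```text
time: 0.92
position: [0.44, -0.4271, 0.2227]
tool_rot: [1.254, 1.179, -1.254]
ft_force: [0.6, 0.2, 0.2]
grip_width: 0.594
```

```bash
python3 -c "
from h import *
plan((.5165,-.359,.2),-101.5)"
```

```text
t 0.925 pos [ 0.44   -0.4271  0.2227] tool x [ 1.e-04 -4.e-04 -1.e+00] z [-6.150e-02 -9.981e-01  4.000e-04] zyaw -93.52 F [0.55 0.23 0.21] T [-0.03  0.   -0.03] w 0.5942 j [ 0.87  0.25 -0.17  1.54  0.04  1.35 -0.94]
shift mm [ 22.7  72.2 -72.7]
turn deg [ 7.98  0.02 -0.01]
```

servo_tool --commands '[[[4,0,0,8,36,-36,50],[8,0,0,20,72.5,-72.5,50],[8,0,0,20,72.5,-72.5,50],[8,0,0,20,72.5,-72.5,50]]]'

```text
time: 1.42
position: [0.5151, -0.3607, 0.2024]
tool_rot: [1.352, 1.109, -1.354]
ft_force: [-0.6, -0.1, -0.6]
grip_width: 0.577
```

```bash
python3 - <<'E'
from h import *
plan((.5165,-.359,.118),-101.5)
T=avg("top",2);S=avg("scene",2)
cv2.imwrite("pics/top2.png",T[:,:,::-1]);cv2.imwrite("pics/scene2.png",S[:,:,::-1])
a=cv2.resize(T[190:270,345:425],(400,400),interpolation=cv2.INTER_CUBIC)
b=cv2.resize(S[120:200,325:405],(400,400),interpolation=cv2.INTER_CUBIC)
cv2.imwrite("pics/c2.png",np.hstack([a,b])[:,:,::-1])
E
```

```text
t 1.425 pos [ 0.5151 -0.3607  0.2024] tool x [-8.e-04 -7.e-04 -1.e+00] z [-1.965e-01 -9.805e-01  8.000e-04] zyaw -101.33 F [-0.58 -0.11 -0.61] T [ 0.02  0.   -0.01] w 0.5768 j [ 0.74  0.29 -0.21  1.53  0.06  1.32 -1.25]
shift mm [84.4  1.1 -2. ]
turn deg [0.17 0.05 0.04]
```

View pics/c2.png

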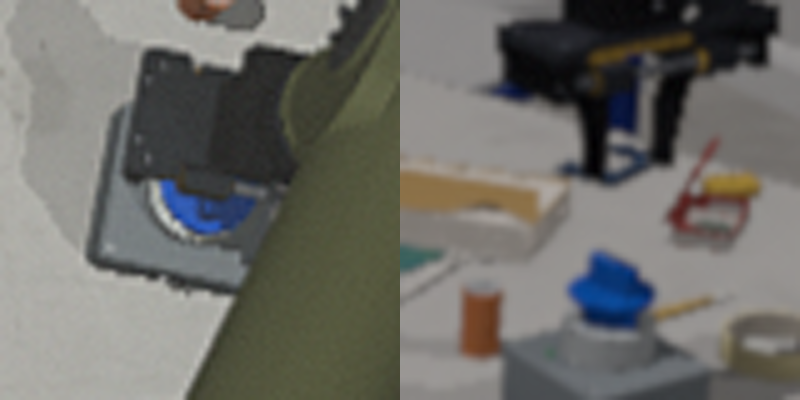

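The crop shows the open fingers high above the cap and astride its bar. Nothing is in the way of the descent.

servo_tool --commands '[[[0,0,0,35,1,-2,50],[0,0,0,70,1,-2,50],[0,0,0,82,1,-2,50],[0,0,0,84,1,-2,50],[0,0,0,84,1,-2,50]]]'

```text
time: 2.25
position: [0.5176, -0.3592, 0.1201]
tool_rot: [1.354, 1.106, -1.353]
ft_force: [-0.5, 0.7, 0.1]
grip_width: 0.575
```

```bash
python3 - <<'E'
from h import *
plan((.5165,-.359,.116),-101.5)
T=avg("top",2);S=avg("scene",2)
a=cv2.resize(T[190:270,345:425],(400,400),interpolation=cv2.INTER_CUBIC)
b=cv2.resize(S[140:200,335:395],(400,400),interpolation=cv2.INTER_CUBIC)
cv2.imwrite("pics/c3.png",np.hstack([a,b])[:,:,::-1])
E
```

```text
t 2.25 pos [ 0.5176 -0.3592  0.1201] tool x [ 0.0019 -0.0014 -1.    ] z [-0.1974 -0.9803  0.001 ] zyaw -101.38 F [-0.55  0.66  0.08] T [ 0.06 -0.01  0.09] w 0.5752 j [ 0.73  0.35 -0.21  1.63  0.08  1.17 -1.26]
shift mm [ 4.1 -1.1  0. ]
turn deg [ 0.12  0.06 -0.12]
```

View pics/c3.png

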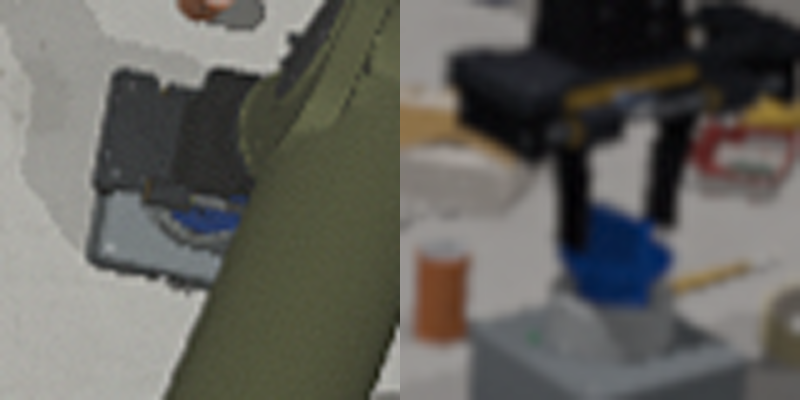

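The fingers now straddle the bar with the tips just above the disc. I'll close on the bar.

servo_tool --commands '[[[0,0,0,3,-0.5,0,50],[0,0,0,3,-0.5,0,30],[0,0,0,3,-0.5,0,15],[0,0,0,3,-0.5,0,8],[0,0,0,3,-0.5,0,5]]]' --newtons 35

```text
time: 3.08
position: [0.5164, -0.3583, 0.1156]
tool_rot: [1.354, 1.109, -1.354]
ft_force: [-0.6, -0.1, 0.3]
grip_width: 0.209
```

servo_tool --commands '[[[0,0,0,0,0,0,5],[0,0,0,0,0,0,5],[0,0,0,0,0,0,5],[0,0,0,0,0,0,5]]]'

```text
time: 3.58
position: [0.5165, -0.358, 0.1156]
tool_rot: [1.354, 1.109, -1.353]
ft_force: [-0.6, 1.4, 0.5]
grip_width: 0.135
```

```bash
python3 -c "
from h import *
plan((.5165,-.359,.116),-101.5)"
```

```text
t 3.575 pos [ 0.5165 -0.358   0.1156] tool x [ 0.e+00  3.e-04 -1.e+00] z [-1.967e-01 -9.805e-01 -3.000e-04] zyaw -101.34 F [-0.6   1.4   0.51] T [0.4  0.09 0.01] w 0.1354 j [ 0.73  0.35 -0.21  1.63  0.08  1.16 -1.26]
shift mm [-0.4  0.2  1. ]
turn deg [ 0.16 -0.02  0.  ]
```

The opening is 11.8 mm, so the bar is gripped. Now I push down in small steps.

servo_tool --commands '[[[0,0,0,1,0,0,5],[0,0,0,2,0,0,5],[0,0,0,3,0,0,5],[0,0,0,4,0,0,5],[0,0,0,4,0,0,5]]]'

```text
time: 4.2
position: [0.5166, -0.3581, 0.1125]
tool_rot: [1.354, 1.109, -1.353]
ft_force: [-1.4, 2.1, 7.1]
grip_width: 0.14
```

servo_tool --commands '[[[0,0,0,1,0,0,5],[0,0,0,1,0,0,5]]]'

```text
time: 4.45
position: [0.5166, -0.3581, 0.1116]
tool_rot: [1.354, 1.109, -1.353]
ft_force: [-2.7, 3.5, 6.1]
grip_width: 0.137
```

servo_tool --commands '[[[0,0,0,0.5,0,0,5],[0,0,0,1,0,0,5],[0,0,0,1,0,0,5]]]'

```text
time: 4.82
position: [0.5166, -0.3581, 0.1107]
tool_rot: [1.354, 1.109, -1.353]
ft_force: [-2.6, 2.5, 7.4]
grip_width: 0.135
```

servo_tool --commands '[[[0,0,0,0.5,0,0,5],[0,0,0,1,0,0,5],[0,0,0,1,0,0,5]]]'

```text
time: 5.2
position: [0.5166, -0.3581, 0.1098]
tool_rot: [1.354, 1.109, -1.353]
ft_force: [-2.8, 3.8, 7.5]
grip_width: 0.135
```

servo_tool --commands '[[[0,0,0,0.5,0,0,5],[0,0,0,1,0,0,5],[0,0,0,1,0,0,5]]]'

```text
time: 5.58
position: [0.5166, -0.3581, 0.1089]
tool_rot: [1.354, 1.109, -1.353]
ft_force: [-1.8, 3.1, 8.1]
grip_width: 0.134
```

servo_tool --commands '[[[0,0,0,0.5,0,0,5],[0,0,0,1,0,0,5],[0,0,0,1,0,0,5]]]'

```text
time: 5.95
position: [0.5166, -0.3581, 0.108]
tool_rot: [1.354, 1.109, -1.353]
ft_force: [-2.2, 2.7, 8.0]
grip_width: 0.136
```

servo_tool --commands '[[[0,0,0,0.5,0,0,5],[0,0,0,1,0,0,5],[0,0,0,1,0,0,5]]]'

```text
time: 6.32
position: [0.5166, -0.3581, 0.1071]
tool_rot: [1.354, 1.109, -1.353]
ft_force: [-2.5, 3.0, 8.8]
grip_width: 0.136
```

servo_tool --commands '[[[0,0,0,0.5,0,0,5],[0,0,0,1,0,0,5],[0,0,0,1,0,0,5]]]'

```text
time: 6.7
position: [0.5166, -0.3581, 0.1063]
tool_rot: [1.354, 1.108, -1.353]
ft_force: [-3.6, 3.4, 10.0]
grip_width: 0.139
```

servo_tool --commands '[[[0,0,0,0.5,0,0,5],[0,0,0,1,0,0,5],[0,0,0,1,0,0,5]]]'

```text
time: 7.08
position: [0.5167, -0.3581, 0.1062]
tool_rot: [1.354, 1.108, -1.353]
ft_force: [-3.9, 4.9, 13.6]
grip_width: 0.135
```

servo_tool --commands '[[[0,0,0,0.5,0,0,5],[0,0,0,1,0,0,5],[0,0,0,1,0,0,5]]]'

```text
time: 7.45
position: [0.5167, -0.3581, 0.1061]
tool_rot: [1.353, 1.108, -1.353]
ft_force: [-5.8, 5.7, 17.7]
grip_width: 0.132
```

The cap has landed at about 9.4 mm: it stopped moving while the push rose steeply to 17.7 N. I ease the sideways load and start to turn anticlockwise.

servo_tool --commands '[[[0,0,0,0,-1,-0.7,5],[-3,0,0,0,-1,-0.7,5],[-6,0,0,0,-1,-0.7,5],[-10,0,0,0,-1,-0.7,5],[-14,0,0,0,-1,-0.7,5]]]' --newtons 45

```text
time: 8.07
position: [0.5177, -0.3589, 0.1062]
tool_rot: [1.173, 1.225, -1.172]
ft_force: [-0.0, 2.3, 12.7]
grip_width: 0.133
```

```bash
python3 -c "
from h import *
plan((.5165,-.359,.106),-36.5)"
```

```text
t 8.075 pos [ 0.5177 -0.3589  0.1062] tool x [ 0.0051 -0.0038 -1.    ] z [ 0.0481 -0.9988  0.004 ] zyaw -87.24 F [-0.02  2.28 12.71] T [ 0.47  0.28 -0.06] w 0.1328 j [ 0.76  0.36 -0.24  1.64  0.1   1.14 -1.03]
shift mm [ 0.2 -1.2  0.1]
turn deg [-50.74   0.34  -0.16]
```

servo_tool --commands '[[[-5,0,0,1,0,0,5],[-10,0,0,1,0,0,5],[-15,0,0,1,0,0,5],[-20,0,0,1,0,0,5],[-25,0,0,1,0,0,5]]]'

```text
time: 8.7
position: [0.5182, -0.3593, 0.106]
tool_rot: [0.843, 1.392, -0.845]
ft_force: [-0.7, 1.7, 16.3]
grip_width: 0.132
```

```bash
python3 -c "
from h import *
plan((.5165,-.359,.106),-36.5)"
```

```text
t 8.7 pos [ 0.5182 -0.3593  0.106 ] tool x [ 0.0063 -0.0048 -1.    ] z [ 0.466  -0.8848  0.0072] zyaw -62.23 F [-0.71  1.67 16.32] T [ 0.45  0.38 -0.21] w 0.1318 j [ 0.82  0.37 -0.31  1.64  0.12  1.14 -0.61]
shift mm [ 0.  -1.4 -1.1]
turn deg [-25.72   0.45  -0.1 ]
```

servo_tool --commands '[[[-5,0,0,0,0,0,5],[-10,0,0,0,0,0,5],[-15,0,0,0,0,0,5],[-20,0,0,0,0,0,5],[-22,0,0,0,0,0,5]]]'

```text
time: 9.32
position: [0.5174, -0.3591, 0.1061]
tool_rot: [0.548, 1.494, -0.552]
ft_force: [-2.6, 1.8, 17.5]
grip_width: 0.13
```

```bash
python3 -c "
from h import *
plan((.5165,-.359,.106),-36.5)"
```

```text
t 9.325 pos [ 0.5174 -0.3591  0.1061] tool x [ 0.0047 -0.0041 -1.    ] z [ 0.7623 -0.6472  0.0062] zyaw -40.33 F [-2.57  1.83 17.47] T [ 0.64  0.84 -0.26] w 0.1297 j [ 0.86  0.38 -0.37  1.64  0.15  1.15 -0.25]
shift mm [ 0.1 -0.6 -0.8]
turn deg [-3.83  0.36  0.02]
```

servo_tool --commands '[[[-2,0,0,0,0,0,5],[-4,0,0,0,0,0,5],[-4,0,0,0,0,0,5]]]'

```text
time: 9.7
position: [0.5174, -0.3588, 0.1061]
tool_rot: [0.496, 1.507, -0.499]
ft_force: [-3.3, 3.9, 18.1]
grip_width: 0.132
```

```bash
python3 - <<'E'
from h import *
plan((.5165,-.359,.106),-36.5)
T=avg("top",2);S=avg("scene",2)
a=cv2.resize(T[190:270,345:425],(400,400),interpolation=cv2.INTER_CUBIC)
b=cv2.resize(S[140:200,335:395],(400,400),interpolation=cv2.INTER_CUBIC)
cv2.imwrite("pics/c4.png",np.hstack([a,b])[:,:,::-1])
E
```

```text
t 9.7 pos [ 0.5174 -0.3588  0.1061] tool x [ 0.0045 -0.0036 -1.    ] z [ 0.8048 -0.5935  0.0058] zyaw -36.41 F [-3.31  3.88 18.1 ] T [ 0.79  0.82 -0.25] w 0.1316 j [ 0.87  0.38 -0.38  1.64  0.15  1.15 -0.18]
shift mm [ 0.  -0.8 -0.6]
turn deg [0.09 0.33 0.01]
```

View pics/c4.png

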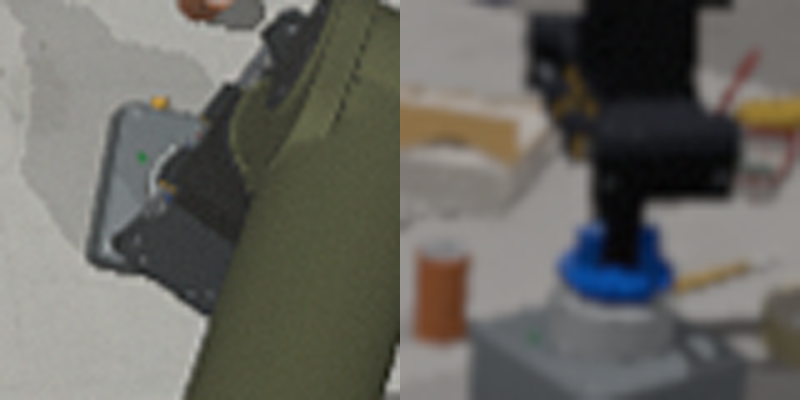

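The cap is seated low in the socket with the bar turned to face the green dot. I lift gently while watching the force.

servo_tool --commands '[[[0,0,0,-2,0,0,5],[0,0,0,-4,0,0,5],[0,0,0,-6,0,0,5],[0,0,0,-8,0,0,5],[0,0,0,-8,0,0,5]]]'

```text
time: 10.52
position: [0.5172, -0.3583, 0.1113]
tool_rot: [0.496, 1.509, -0.497]
ft_force: [1.6, 0.5, 7.3]
grip_width: 0.14
```

servo_tool --commands '[[[0,0,0,-2,0,0,5],[0,0,0,-4,0,0,5],[0,0,0,-7,0,0,5],[0,0,0,-10,0,0,5],[0,0,0,-10,0,0,5]]]'

```text
time: 11.15
position: [0.514, -0.3572, 0.1186]
tool_rot: [0.497, 1.517, -0.497]
ft_force: [-1.5, -0.1, 3.9]
grip_width: 0.138
```

servo_tool --commands '[[[0,0,0,-4,0,0,5],[0,0,0,-8,0,0,5],[0,0,0,-12,0,0,5],[0,0,0,-16,0,0,5],[0,0,0,-20,0,0,5]]]'

```text
time: 11.78
position: [0.5156, -0.3574, 0.1399]
tool_rot: [0.497, 1.513, -0.497]
ft_force: [0.1, -0.2, -0.2]
grip_width: 0.133
```

```bash
python3 - <<'E'
from h import *
plan((.5165,-.359,.2),-36.5)
T=avg("top",2);S=avg("scene",2)
a=cv2.resize(T[190:270,345:425],(400,400),interpolation=cv2.INTER_CUBIC)
b=cv2.resize(S[125:205,325:405],(400,400),interpolation=cv2.INTER_CUBIC)
cv2.imwrite("pics/c5.png",np.hstack([a,b])[:,:,::-1])
E
```

```text
t 11.775 pos [ 0.5156 -0.3574  0.1399] tool x [-0.e+00 -1.e-04 -1.e+00] z [ 8.054e-01 -5.928e-01  1.000e-04] zyaw -36.35 F [ 0.09 -0.18 -0.18] T [-0.02 -0.06  0.  ] w 0.1327 j [ 0.88  0.35 -0.39  1.6   0.14  1.21 -0.17]
shift mm [-60.1  -0.7   1.7]
turn deg [0.15 0.   0.01]
```

View pics/c5.png

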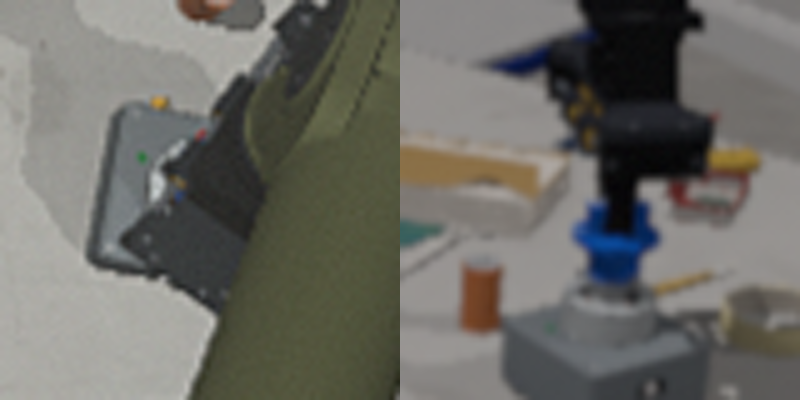

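The cap is out of the socket and held upright, with its plug clear of the rim. I raise it and carry it to the tray.

servo_tool --commands '[[[0,0,0,-15,0,0,5],[0,0,0,-30,0,0,5],[0,0,0,-45,0,0,5],[0,0,0,-55,0,0,5],[0,0,0,-55,0,0,5]]]'

```text
time: 12.6
position: [0.5161, -0.3578, 0.1959]
tool_rot: [0.496, 1.511, -0.497]
ft_force: [-0.7, 0.4, -1.5]
grip_width: 0.138
```

```bash
python3 -c "
from h import *
plan((.445,-.010,.17),-36.5)"
```

```text
t 12.6 pos [ 0.5161 -0.3578  0.1959] tool x [ 0.0017 -0.0014 -1.    ] z [ 0.8053 -0.5928  0.0022] zyaw -36.36 F [-0.74  0.44 -1.51] T [ 0.02 -0.08 -0.01] w 0.1381 j [ 0.88  0.31 -0.39  1.54  0.12  1.31 -0.16]
shift mm [  25.3  237.9 -263.5]
turn deg [0.14 0.13 0.01]
```

servo_tool --commands '[[[0,0,0,0,18,-20,5],[0,0,0,0,42,-46,5],[0,0,0,0,68,-75,5],[0,0,0,0,94,-104,5],[0,0,0,0,120,-133,5]]]'

```text
time: 13.22
position: [0.4789, -0.1806, 0.194]
tool_rot: [0.497, 1.514, -0.497]
ft_force: [-0.2, 0.1, -0.0]
grip_width: 0.131
```

servo_tool --commands '[[[0,0,0,0,26,-29,5],[0,0,0,0,52,-58,5],[0,0,0,0,78,-87,5],[0,0,0,0,100,-112,5],[0,0,0,0,112,-126,5]]]'

```text
time: 13.85
position: [0.4439, -0.0155, 0.1943]
tool_rot: [0.495, 1.514, -0.496]
ft_force: [-0.6, -0.5, -1.3]
grip_width: 0.134
```

```bash
python3 -c "
from h import *
plan((.445,-.010,.07),-36.5)"
```

```text
t 13.85 pos [ 0.4439 -0.0155  0.1943] tool x [-5.e-04 -5.e-04 -1.e+00] z [ 8.066e-01 -5.911e-01 -1.000e-04] zyaw -36.23 F [-0.61 -0.48 -1.31] T [-0.03 -0.05 -0.02] w 0.1341 j [ 0.66 -0.1  -0.64  1.95 -0.06  1.27 -0.59]
shift mm [124.3   5.1  -2.3]
turn deg [ 0.27 -0.01  0.04]
```

servo_tool --commands '[[[0,0,0,20,4,-2,5],[0,0,0,45,4,-2,5],[0,0,0,70,4,-2,5],[0,0,0,95,4,-2,5],[0,0,0,105,4,-2,5]]]'

```text
time: 14.48
position: [0.4442, -0.0131, 0.088]
tool_rot: [0.497, 1.516, -0.498]
ft_force: [-0.6, 0.4, -0.2]
grip_width: 0.133
```

```bash
python3 - <<'E'
from h import *
plan((.445,-.010,.05),-36.5)
T=avg("top",2);S=avg("scene",2)
a=cv2.resize(T[205:285,240:320],(400,400),interpolation=cv2.INTER_CUBIC)
b=cv2.resize(S[190:270,270:350],(400,400),interpolation=cv2.INTER_CUBIC)
cv2.imwrite("pics/c6.png",np.hstack([a,b])[:,:,::-1])
E
```

```text
t 14.475 pos [ 0.4442 -0.0131  0.088 ] tool x [-2.7e-03  4.0e-04 -1.0e+00] z [ 0.8049 -0.5934 -0.0024] zyaw -36.4 F [-0.58  0.45 -0.21] T [ 0.01 -0.08 -0.1 ] w 0.1328 j [ 0.64  0.03 -0.67  2.08  0.02  1.04 -0.68]
shift mm [38.   3.1 -1.1]
turn deg [ 0.1  -0.14  0.07]
```

View pics/c6.png

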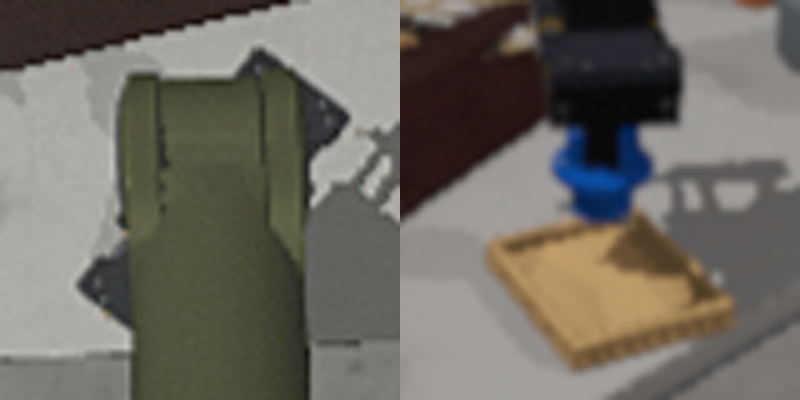

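The cap hangs upright above the tray, with the bottom of its plug at scene pixel ~(311,233). I check that against the tray before lowering.

```bash
python3 -c "
from h import *
print(onz('scene',311,231.5,.052),onz('scene',311.3,246.8,.01))"
```

```text
[ 0.43994988 -0.0157348   0.052     ] [ 0.42202991 -0.0015447   0.01      ]
```

servo_tool --commands '[[[0,0,0,10,3,-4,5],[0,0,0,20,3,-4,5],[0,0,0,28,3,-4,5],[0,0,0,34,3,-4,5],[0,0,0,34,3,-4,5]]]'

```text
time: 15.3
position: [0.4434, -0.0078, 0.055]
tool_rot: [0.497, 1.514, -0.497]
ft_force: [-0.4, -1.0, -1.8]
grip_width: 0.133
```

servo_tool --commands '[[[0,0,0,1,0,0,5],[0,0,0,2,0,0,5],[0,0,0,3,0,0,5],[0,0,0,3,0,0,5]]]'

```text
time: 15.8
position: [0.4438, -0.0079, 0.0525]
tool_rot: [0.497, 1.513, -0.497]
ft_force: [0.1, 0.6, -0.5]
grip_width: 0.134
```

servo_tool --commands '[[[0,0,0,1,0,0,5],[0,0,0,2,0,0,5],[0,0,0,3,0,0,5],[0,0,0,4,0,0,5],[0,0,0,4,0,0,5]]]'

```text
time: 16.42
position: [0.4437, -0.0079, 0.0484]
tool_rot: [0.497, 1.513, -0.497]
ft_force: [0.4, -0.7, -1.7]
grip_width: 0.137
```

servo_tool --commands '[[[0,0,0,1,0,0,5],[0,0,0,2,0,0,5],[0,0,0,3,0,0,5],[0,0,0,3,0,0,5]]]'

```text
time: 16.92
position: [0.4437, -0.0079, 0.0454]
tool_rot: [0.497, 1.513, -0.497]
ft_force: [0.7, -0.2, -1.4]
grip_width: 0.135
```

servo_tool --commands '[[[0,0,0,0.5,0,0,5],[0,0,0,1,0,0,5],[0,0,0,1.5,0,0,5],[0,0,0,2,0,0,5],[0,0,0,2,0,0,5]]]'

```text
time: 17.55
position: [0.4439, -0.0078, 0.044]
tool_rot: [0.496, 1.513, -0.497]
ft_force: [-1.9, 1.5, 5.5]
grip_width: 0.133
```

The cap touched the floor at 0.044, as predicted. I relieve the load and open.

servo_tool --commands '[[[0,0,0,-0.8,0,0,5],[0,0,0,-0.8,0,0,14],[0,0,0,-0.8,0,0,20],[0,0,0,-0.8,0,0,30],[0,0,0,-0.8,0,0,40]]]'

```text
time: 18.18
position: [0.4438, -0.0079, 0.0443]
tool_rot: [0.497, 1.513, -0.497]
ft_force: [-0.4, -0.5, -0.1]
grip_width: 0.373
```

servo_tool --commands '[[[0,0,0,0,0,0,40],[0,0,0,-5,0,0,40],[0,0,0,-20,0,0,40],[0,0,0,-40,0,0,40],[0,0,0,-60,0,0,40]]]'

```text
time: 18.8
position: [0.4442, -0.0078, 0.106]
tool_rot: [0.497, 1.512, -0.497]
ft_force: [-0.3, -0.1, -0.4]
grip_width: 0.462
```

servo_tool --commands '[[[0,0,0,-20,-20,20,40],[0,0,0,-40,-50,50,40],[0,0,0,-60,-90,90,40],[0,0,0,-60,-130,130,40],[0,0,0,-60,-140,140,40]]]'

```text
time: 19.42
position: [0.4734, -0.2081, 0.1655]
tool_rot: [0.501, 1.51, -0.502]
ft_force: [1.1, 1.2, 0.7]
grip_width: 0.455
```

```bash
python3 - <<'E'
from h import *
plan((.445,-.010,.05),-36.5)
T=avg("top",2);S=avg("scene",2)
cv2.imwrite("pics/top7.png",T[:,:,::-1])
a=cv2.resize(T[205:285,240:320],(400,400),interpolation=cv2.INTER_CUBIC)
b=cv2.resize(S[190:270,270:350],(400,400),interpolation=cv2.INTER_CUBIC)
cv2.imwrite("pics/c7.png",np.hstack([a,b])[:,:,::-1])
E
```

```text
t 19.425 pos [ 0.4734 -0.2081  0.1655] tool x [ 0.0013 -0.0014 -1.    ] z [ 0.8018 -0.5976  0.0019] zyaw -36.7 F [1.12 1.23 0.73] T [ 0.05 -0.02 -0.02] w 0.4547 j [ 0.82  0.1  -0.48  1.84  0.05  1.21 -0.32]
shift mm [ 115.2  141.9 -141.4]
turn deg [-0.2   0.11  0.02]
```

View pics/c7.png

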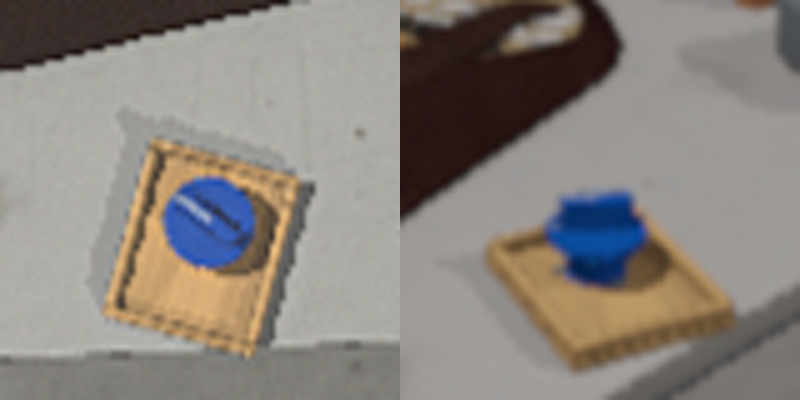

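The cap stands upright in the tray, with its disc at top pixel ~(281.8,249.6). I check the numbers and hand in.

```bash
python3 - <<'E'
from h import *
from bench import close_job
p=onz("top",281.8,249.6,.0425); d=p[:2]-[.4285,-.006]; print("cap",p,"in tray",(d@[.967,-.255]).round(4),(d@[.255,.967]).round(4))
A=cv2.imread("pics/top1.png").astype(int);B=cv2.imread("pics/top7.png").astype(int)
for n,(x,y) in dict(spare=(388,188),reel=(210,241),weight=(165,203)).items():
    print(n,"mean pixel change",np.abs(A-B)[y-10:y+10,x-10:x+10].mean().round(2))
print("hand-in, in range:",close_job())
E
```

```text
cap [ 0.44237175 -0.01228426  0.0425    ] in tray 0.015 -0.0025
spare mean pixel change 9.08
reel mean pixel change 9.04
weight mean pixel change 7.58
the job is handed in; nothing more can be done
hand-in, in range: None
```

The cap is off the battery box and standing upright in the tray, and the job is handed in; no verdict was reported.

- **Push:** I pinched the bar and pushed down until the cap landed, about 9.4 mm below the locked height. It stopped moving while the push rose from 10 N to 17.7 N.
- **Turn and lift:** I kept 13 to 18 N on it while turning it 65° anticlockwise, with a torque of about 0.3 N m or less. It lifted out freely, and I set it down with about 5 N at floor contact.
- **Final position:** The last picture shows the cap upright. It measures about 15 mm from the tray's centre along x and −2.5 mm along y, and the gripper is well clear.
- **Tray location:** The two cameras disagreed by about 7 mm on the tray's position, well inside the allowed offset.
- **Spare cell, reel and weight:** The check was inconclusive. The before/after pixel change around each was 7.6 to 9.1 grey levels. I did not compare that with the camera noise or re-measure their positions. The arm's path never came near the reel or the weight. Near the spare cell, every picture with the arm close by still showed it standing in place.
- **Cell in the box:** I did not measure whether it has risen; I assume so because the cap is off.

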